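Fit the strainer plate in the batter straining box

TASK

Get the batter straining box ready for the next batch: lift off the wooden paddle lying across it and lay it flat in the enamel tray, then take the perforated strainer plate from the bamboo rack, hold it tilted to hook its narrow tongue edge under the lip of the box, and lower the other edge gently, without letting it drop, until the plate lies flat on the ledges. Finish by turning the latch on the low end of the box in over the plate's edge, so that it points straight along the box. Leave the other utensils on the table where they are.

Things in the scene. Friction and masses are not known exactly. Their poses are not given: they have to be found in the camera images.
- strainer_box: open stainless-steel straining box, bolted down on the left or right of the table, turned up to 0.25 rad. Origin: centre of its underside; x along it from the lip end (nearer the robot) to the low latch end, z up. Inside x -106 to 106, y -80 to 80, with a ledge for the plate all round, top at z 66. Walls 4 thick: sides up to z 84, lip end z 86, latch end only z 72
- lip_mouth (a point): middle of the slot under the lip, at the end of the lip's flat part (box x -90, z 72). The lip, 130 wide, reaches in from the -x wall: underside at z 78, 12 above the ledge, out to x -90, then flared up at 34 deg to x -81 (top z 86). Ledge here reaches to x -76. From flared lip to the opposite wall is 187 clear, shorter than the plate
- far_ledge (a point): middle of the ledge at the latch end, on its top (box x 96, z 66; the ledge there is 20 deep, those at the sides 10)
- plate: stainless perforated strainer plate, 200 x 150 x 4, about 0.34 kg, flat on the rack at the start, its tongue roughly towards the robot. Origin: centre of its underside; x from the tongue edge (-100) to the free edge (100), z up. The tongue is 20 long, 114 wide; the rest is 150 wide
- plate_tongue (a point): middle of the tongue edge, on the plate's underside (x -100)
- plate_free_edge (a point): middle of the opposite free edge, on the plate's underside (x +100)
- plate_handle (a point): centre of the plate's handle (x 0, y 0, z 28 in the plate's frame): a dark flat-sided bar along the plate's y, 84 long, 10 thick in x, from z 18 to z 38, on two legs at y -38 and 38. The plate balances within 3 of it
- latch (a joint): turn latch on the box's latch end, rad: 0 = its bar points straight in along the box (box -x) over the plate's edge; grows to 2.1 turning outwards to the box's +y side; starts open at 1.5 to 2.0. Upright pivot at box x 120, y 0; bar 16 wide, 46 from pivot to tip, z 75 to 79 (5 above the seated plate). Stays where left; about 1.5 N at the knob turns it
- latch_knob (a point): upright round knob on the latch bar, 36 from the pivot, 12 to 14 in diameter, box z 79 to 108; this point is on its axis at z 96. It stands at box (x, y) = (120 - 36 cos q, 36 sin q) for latch value q
- paddle: flat wooden paddle, 250 long, lying across the two side walls of the box (underside at z 84) at the start, about 90 g. Origin on its underside, x along it to the blade end: handle 20 wide, 14 thick, x -125 to 45; blade 52 wide, 8 thick, x 45 to 125; all flat underneath
- paddle_grip (a point): point on the paddle's handle at which to lift it, near its centre of mass (x 5, z 7 in the paddle's frame)
- tray: white enamel tray with blue rim in the middle of the table, fixed. Origin: centre of its underside; inside 290 (x) x 120 (y), floor at z 3, rim at z 17
- rack: low fixed bamboo draining rack, 240 x 200, top of its slats at z 20; origin: centre of its underside. On the side of the table opposite to the box
- bowl: bystander: loose aluminium bowl, 150 wide, 60 high, left of the tray; origin under its centre
- mug: bystander: loose white mug, 76 wide, 75 high, between robot and tray; origin under its centre
- coconut_bowl: bystander: loose coconut-shell bowl, 110 wide, 50 high, left of the aluminium bowl; origin under its centre
- jar: bystander: loose glass jar, 72 wide, 100 high; origin under its centre
- slat: bystander: loose bamboo slat, 300 x 22 x 5, lying at the right along x; origin under its centre
- brush: bystander: loose brush lying at the left along x; origin under it
- ladle: bystander: loose ladle, scoop 90 wide with a 250 bamboo handle, lying at the far right; origin under the scoop's centre
Not all that is in view belongs to the job. Of the things that look like the plate, the larger one is meant.

How it is judged:
By the outcome, as a careful person would: the job done as asked, in the order asked, and still so for the second after the job is handed in, with the robot touching nothing.
It also fails if it takes over 64 s, if anything falls off the work surface, if the arm or the gripper's body presses on something with over 40 N, if the wrist force passes 120 N, or if a joint passes its speed limit or range.

ROBOT

A 6-joint arm with a two-finger parallel gripper is mounted at the origin on the work surface. World frame = base frame: x ahead of the robot, y to its left, z up, the work surface at z = 0. Lengths are in m, angles in rad, forces in N, time in s.
With the tool pointing down it reaches from about 0.25 to 0.775 m from the base axis. Payload 4 kg.
Tool frame: the origin (TCP) lies at the very end of the fingers, on their centre line; the grasp point (between the pads) lies 19 mm behind it (robot.hold_point_z is the distance from the TCP to the grasp point, in m); z points along the fingers, y is the line along which they close (so a half turn about z gives the same grasp; the last joint's range is limited). The gripper opens to 94 mm and grips with 3 to 60 N. Pads are 16 mm wide; open, the fingers measure 119 mm over their backs; the gripper's body (75 mm by 177 mm) begins 78 mm behind the grasp point.
Start: joints at [1.092, 0.087, 1.371, -0, 1.684, -0.103], TCP at [0.202, 0.512, 0.206] pointing down, gripper open.
Joint ranges: [-3.1, 3.1], [-0.76, 2.03], [0.27, 2.55], [-1.08, 4.22], [0.17, 2.65], [-2.57, 2.57]. Speed limits (rad/s): [2.79, 2.79, 3.14, 3.14, 3.14, 3.14].

INTERFACE

Orientations are given as [roll, pitch, yaw] about the fixed x, y, z axes, in that order (R = Rz(yaw) Ry(pitch) Rx(roll)).
In Python, from bench import robot gives the robot as it stands.
- The arm moves only by the tool carry_out, never from a script. Its argument "steps" is a list of rows, each a list of 3 entries, a list of its own where there are three numbers: the shift along the tool's x, y, z in m, then the turn about the tool's z in units of 10 degrees (1.0 is 10 degrees), then the closure, from -1 (fully open) to 1 (shut). In form: [[[tx, ty, tz], roll, jaw], ...]. A call has 1 to 10 rows; each row is the pose to reach, as a shift and turn from the pose commanded when the call began, along the tool's axes at that moment; what a row does not reach only later rows make up. A row lasts 1/8 s, in which the tool goes at most 62.5 mm and 10.7 degrees, less where a joint would pass 70% of its speed; a pose out of reach is approached as far as the arm can. A call with a gripper value outside its range is refused whole. The fingers move at their own pace and stop on an object; the grip force is fixed at half the most. Time passes only in rows, so rows that repeat a pose let the fingers close. It gives the time, the measured TCP pose, the force, the opening and the grip force at its end, in the units of the state.
- robot.get_obs(): the state, without advancing time (a new reading comes with each control period).
- robot.snapshot(name): name is "side" or "top" or "wrist"; returns a dict with "image" (384x512x3 uint8, red, green, blue), "z_map" (384x512 float32, m along the optical axis (not along the pixel's ray), 0 where there is no reading), "mtx" (3x3 intrinsics, pixels), "R" (3x3) and "t" (3): a world point X has camera coordinates R X + t. Camera axes: x right, y down, z forward; pixel columns grow to the right and rows downward; lengths in m; the calibration is good to about 2 mm. A picture is of the moment at which its call begins.
- robot.close_job(): hands the job in; it is judged then, once.
The state is a dict: "time": time; "joint_positions": joint angles; "qvel": joint speeds; "joint_torque": joint torques, N m; "tool_pos": TCP position; "ee_rot": TCP orientation; "wrist_force": force on the tool from outside, world axes, zero at the start; "wrist_torque": the same for the moment, N m; "width": finger opening in m; "finger_force": force on a finger pad.
Only numpy, scipy, OpenCV 4.12 (cv2) and the standard library are available. Lean on these libraries where they do the work, as an engineer would, in place of code of your own. Each camera call takes 0.05 s, during which the arm holds its last target. There are 200 camera calls.

## Working session

There is one attempt and no reset: what is moved stays moved. The work goes in short steps, Python scripts to look and compute and a tool call to move; the robot and the scene stay as the last step left them, time stands still between calls to the robot, and variables do not carry over. Pictures are saved under pics/ and viewed, at most 10 in all, crops included, and the job is handed in when it is done.

Besides the shell and the picture viewer there is one more tool, called after ">>>" as a command line: name --argument value ..., lists and objects as JSON in quotes. carry_out: Moves the arm, as the interface text tells. Its arguments: {"type":"object","properties":{"steps":{"type":"array","items":{"type":"array"}}},"required":["steps"]}

```bash
ls; mkdir -p pics; cat > h.py <<'E'
import numpy as np, cv2
from bench import robot
def snap(n):
    s=robot.snapshot(n); np.savez('%s.npz'%n,**s); return s
def load(n): return dict(np.load('%s.npz'%n))
def cloud(s):
    z=s['z_map']; K=s['mtx']; h,w=z.shape
    u,v=np.meshgrid(np.arange(w),np.arange(h))
    c=np.stack([(u-K[0,2])/K[0,0]*z,(v-K[1,2])/K[1,1]*z,z],-1)
    P=(c-s['t'])@s['R']; P[z==0]=np.nan; return P
def save(n,im): cv2.imwrite('pics/'+n,im[...,::-1])
E
python3 - <<'E'
from h import *
a=snap('top');b=snap('side')
save('top1.png',cv2.resize(a['image'],(800,600)))
save('side1.png',cv2.resize(b['image'],(800,600)))
for s in(a,b): print(s['mtx'].round(1).tolist(),s['R'].round(3).tolist(),s['t'].round(3))
print(robot.get_obs())
E
```

```text
pics
[[349.1, 0.0, 255.2], [0.0, 349.1, 191.3], [0.0, 0.0, 1.0]] [[-0.031, -0.999, 0.018], [-0.991, 0.029, -0.13], [0.129, -0.022, -0.991]] [0.006 0.496 0.977]
[[450.9, 0.0, 250.7], [0.0, 450.9, 192.1], [0.0, 0.0, 1.0]] [[0.747, -0.665, -0.005], [-0.465, -0.518, -0.718], [0.475, 0.539, -0.696]] [-0.376  0.285  1.138]
{'time': 0.1, 'joint_positions': array([ 1.09189210e+00,  8.78795345e-02,  1.37205697e+00,  2.76294102e-06,
        1.68361064e+00, -1.03093212e-01]), 'qvel': array([ 0.00070592, -0.00206729, -0.00402021, -0.00032786,  0.00150718,
       -0.00054663]), 'joint_torque': array([ 2.29059799e-03, -3.41254663e+01, -3.03301907e+01,  7.20133027e-02,
        3.05492431e-02, -1.05293341e-04]), 'tool_pos': array([0.20164115, 0.51118492, 0.2044455 ]), 'ee_rot': array([-3.13964882e+00, -2.03869405e-04,  2.76578175e+00]), 'wrist_force': array([ 0.49862597, -0.10600957, -0.09035463]), 'wrist_torque': array([-0.01270208,  0.01849775, -0.01326499]), 'finger_force': 0.0, 'width': 0.09360048547963866}
```

View pics/top1.png

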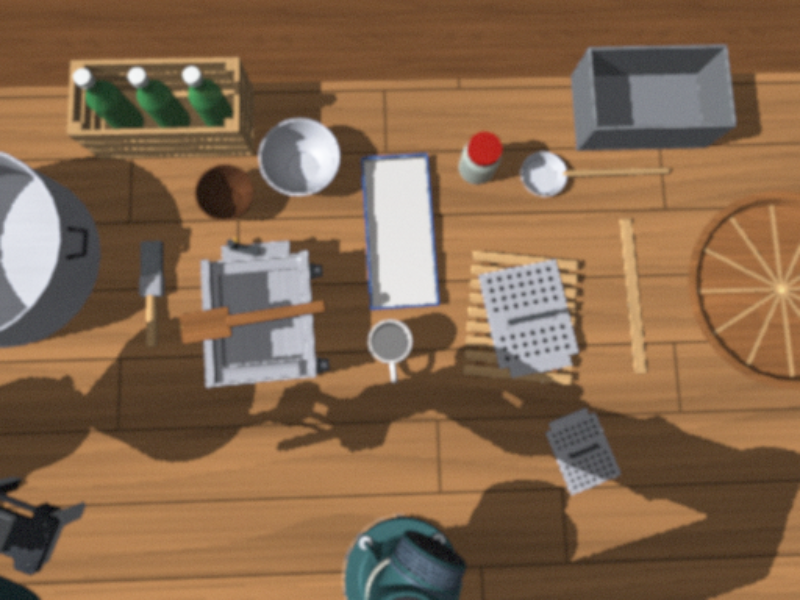

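View pics/side1.png

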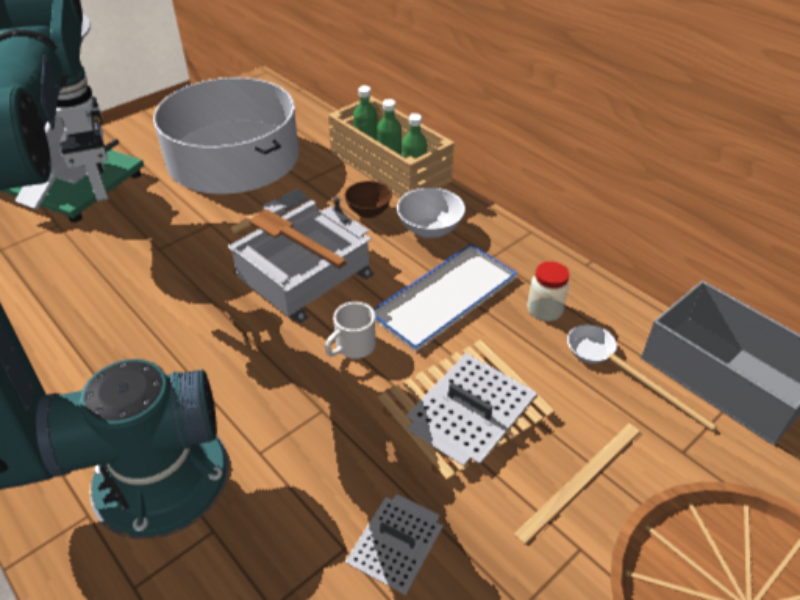

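The top view shows the box at about (260,315) with the paddle across it from (190,327) to (320,307). The tray is at (400,230) and the latch knob near (235,247).

Two things look like the plate: A on the rack at (530,315) and B on the table at (583,450). A fits, because it is the larger and lies on the rack. I'll confirm that in a crop.

```bash
python3 - <<'E'
from h import *
s=load('top'); P=cloud(s); im=s['image']
c=im[145:325,110:405]; save('crop1.png',cv2.resize(c,(800,488),interpolation=cv2.INTER_CUBIC))
# colour/height segmentation stats
hsv=cv2.cvtColor(im,cv2.COLOR_RGB2HSV)
def reg(x0,x1,y0,y1,z0,z1):
    return (P[...,0]>x0)&(P[...,0]<x1)&(P[...,1]>y0)&(P[...,1]<y1)&(P[...,2]>z0)&(P[...,2]<z1)
def rect(m,name):
    if m.sum()<5: print(name,'none');return
    q=P[m]; r=cv2.minAreaRect((q[:,:2]*1000).astype(np.float32)); print(name,m.sum(),np.round(r[0],1),np.round(r[1],1),round(r[2],1),'z',np.nanmedian(q[:,2]).round(4),'mean',np.nanmean(q,0).round(4))
for (u,v) in [(260,315),(530,270),(530,360),(583,450),(400,230),(230,327),(300,310),(235,247),(390,340)]:
    print((u,v),P[int(v*.64),int(u*.64)].round(3))
E
```

```text
(260, 315) [0.468 0.233 0.097]
(530, 270) [ 0.547 -0.258  0.024]
(530, 360) [ 0.378 -0.248  0.02 ]
(583, 450) [ 0.212 -0.333  0.024]
(400, 230) [ 0.635 -0.016  0.004]
(230, 327) [0.449 0.286 0.09 ]
(300, 310) [0.474 0.163 0.097]
(235, 247) [0.589 0.278 0.091]
(390, 340) [0.424 0.012 0.003]
```

View pics/crop1.png

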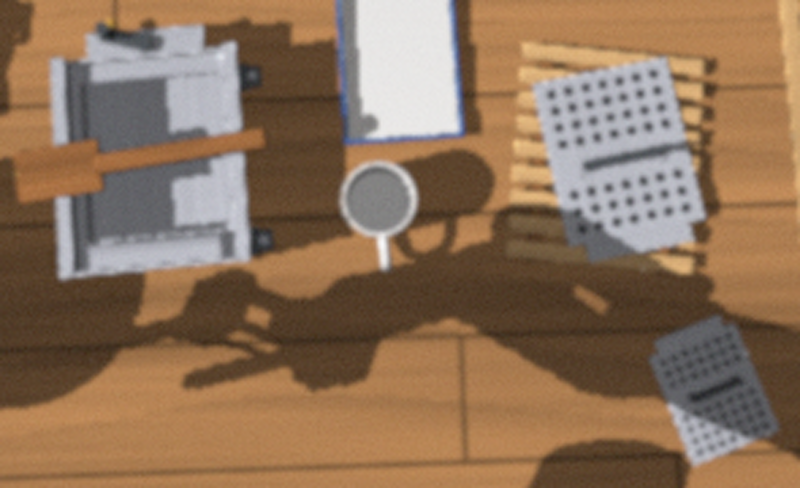

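Crop: A, on the rack, spans about (535–705, 55–260), with its tongue at the bottom towards the robot. B, at (715,390), is clearly smaller and points the other way, so A is the plate. The latch is open with its knob near (150,40). Next I'll fit the poses.

```bash
cat >> h.py <<'E'
from scipy.optimize import minimize
from scipy.spatial.transform import Rotation as Rn
def toloc(P,p):
    c,s=np.cos(p[2]),np.sin(p[2]); d=P[:,:2]*1000-np.array(p[:2])
    return np.c_[d@[c,s],d@[-s,c]]
def hbox(q,floor=20.):
    x,y=q.T; ax,ay=abs(x),abs(y); h=np.zeros(len(q))
    i=(ax<110)&(ay<84); h[i]=66
    h[(ax<76)&(ay<70)]=floor
    h[(ay>80)&i]=84; h[(x<-106)&i]=86; h[(x>106)&i&(ay<80)]=72
    l=(x>-106)&(x<-81)&(ay<65); h[l]=80+np.clip((x[l]+90)/9,0,1)*6
    return h
def hplate(q,z0=20.):
    x,y=q.T; h=np.zeros(len(q))
    h[(x>-80)&(x<100)&(abs(y)<75)]=z0+4; h[(x>-100)&(x<-79)&(abs(y)<57)]=z0+4
    h[(abs(x)<5)&(abs(y)<42)]=z0+38
    return h
def fit(pts,h,p0,clip=15,val=None):
    v=pts[:,2]*1000 if val is None else val
    def f(p):
        q=toloc(pts,p); return np.minimum(abs(v-h(q)),clip).mean()
    best=None
    for dy in np.arange(-.2,.21,.05):
        for sx in(-6,0,6):
          p=np.array(p0)+[sx,0,dy]
          r=minimize(f,p,method='Nelder-Mead',options=dict(initial_simplex=p+np.array([[0,0,0],[8,0,0],[0,8,0],[0,0,.06]])))
          if best is None or r.fun<best.fun: best=r
    return best.x,best.fun
def rays(s,mask,z):
    v,u=np.nonzero(mask); K=s['mtx']; d=np.c_[(u-K[0,2])/K[0,0],(v-K[1,2])/K[1,1],np.ones(len(u))]@s['R']
    o=-s['t']@s['R']; return o+d*((z-o[2])/d[:,2])[:,None]
def go(pos,yaw):
    "world TCP target (m, rad) -> tool shift and roll, from the measured state"
    o=robot.get_obs(); R=Rn.from_euler('xyz',o['ee_rot']).as_matrix()
    sh=R.T@(np.array(pos)-o['tool_pos']); dy=o['ee_rot'][2]-yaw
    dy=(dy+np.pi/2)%np.pi-np.pi/2
    print('shift',sh.round(4),'roll10',round(np.degrees(dy)/10,3)); return sh,dy
E
cat > m1.py <<'E'
from h import *
A=load('top');B=load('side')
def pts(box):
    out=[]
    for s in(A,B):
        P=cloud(s); hsv=cv2.cvtColor(s['image'],cv2.COLOR_RGB2HSV)
        m=(P[...,0]>box[0])&(P[...,0]<box[1])&(P[...,1]>box[2])&(P[...,1]<box[3])&(P[...,2]<.15)
        out.append((P,hsv,m))
    return out
for k,nm in((0,'top'),(1,'side')):
    P,hsv,m=pts((.3,.68,.07,.42))[k]
    mm=m&((hsv[...,1]<90)|(P[...,2]<.02)); p=P[mm]
    f=p[(abs(p[:,0]-.47)<.04)&(abs(p[:,1]-.2)<.02)][:,2]; print(nm,'floor',np.percentile(f,[10,30,50,70,90]).round(3) if len(f) else 0)
    p0=[460,233,0.]; 
    q=toloc(p,p0); p=p[~((q[:,0]>112)&(p[:,2]>.03))]
    print(nm,'box',fit(p,hbox,p0))
    pd=m&(hsv[...,1]>110)&(P[...,2]>.082); p=P[pd]
    c=p.mean(0); w=np.linalg.svd(p[:,:2]-p[:,:2].mean(0),full_matrices=False)[2][0]; w*=np.sign(w[1]); t=(p[:,:2]-c[:2])@w; n=(p[:,:2]-c[:2])@[-w[1],w[0]]
    print(nm,'paddle n',len(p),c.round(4),'dir',np.degrees(np.arctan2(w[1],w[0])).round(2),np.percentile(t,[0,1,50,99,100]).round(3),'rect',cv2.minAreaRect((p[:,:2]*1000).astype(np.float32)))
    P,hsv,m=pts((.28,.62,-.42,-.10))[k]; mm=m&((hsv[...,1]<90)); p=P[m]
    print(nm,'plate depth',fit(p,hplate,[460,-255,0.2],clip=10) if 1 else 0)
    cmask=mm.astype(float)
    pr=rays(A if k==0 else B,m,.024); val=(mm[m]*1.0)
    hp=lambda q:((hplate(q)>0)*1.0)
    print(nm,'plate colour',fit(pr,hp,[460,-255,0.2],clip=1,val=val))
    P,hsv,m=pts((.42,.80,-.12,.08))[k]; s=(A,B)[k]
    blue=m&(hsv[...,0]>100)&(hsv[...,0]<130)&(hsv[...,1]>110); r=rays(s,blue,.017)
    print(nm,'tray',blue.sum(),cv2.minAreaRect((r[:,:2]*1000).astype(np.float32)))
    P=(P); z=P[...,2]; m=(z>.09)&(z<.115)&(P[...,0]>.55)&(P[...,0]<.65)&(P[...,1]>.15)&(P[...,1]<.36); print(nm,'knob',P[m].round(3)[:12].tolist())
    m=(z>.06)&(z<.085)&(P[...,0]>.35)&(P[...,0]<.5)&(abs(P[...,1])<.09); print(nm,'mug',P[m].min(0).round(3),P[m].max(0).round(3))
E
python3 m1.py
```

```text
top floor [0.009 0.01  0.011 0.013 0.014]
top box (array([4.63939481e+02, 2.40287311e+02, 5.95284871e-02]), np.float64(3.82494394928051))
top paddle n 994 [0.4601 0.2758 0.0939] dir 97.45 [-0.156 -0.153  0.022  0.092  0.094] rect ((464.6961975097656, 245.13250732421875), (51.96029281616211, 249.58541870117188), 7.689147472381592)
top plate depth (array([ 4.53852101e+02, -2.49990400e+02,  1.73531619e-01]), np.float64(2.6717815434127608))
top plate colour (array([ 4.53736337e+02, -2.48896146e+02,  1.75525414e-01]), np.float64(0.019504132231404958))
top tray 4 ((654.7908325195312, 43.7548713684082), (3.0325145721435547, 249.0175323486328), 87.9158935546875)
top knob [[0.599, 0.282, 0.108], [0.599, 0.28, 0.106], [0.597, 0.286, 0.104], [0.596, 0.282, 0.108], [0.596, 0.279, 0.107], [0.596, 0.276, 0.108], [0.594, 0.287, 0.106], [0.594, 0.285, 0.106], [0.593, 0.282, 0.108], [0.593, 0.279, 0.107], [0.593, 0.276, 0.107], [0.594, 0.275, 0.104]]
top mug [ 0.355 -0.027  0.06 ] [0.453 0.048 0.078]
side floor [0.086 0.087 0.088 0.089 0.091]
side box (array([ 4.68169264e+02,  2.54083906e+02, -1.7125
[... 210 characters left out ...]
703), 13.707197189331055)
side plate depth (array([ 4.55570211e+02, -2.48760533e+02,  1.65339002e-01]), np.float64(2.9207996720300766))
side plate colour (array([ 4.56239483e+02, -2.50207012e+02,  1.76577284e-01]), np.float64(0.014095723500836188))
side tray 156 ((635.9705810546875, -10.777366638183594), (299.53204345703125, 130.1379852294922), 2.1534714698791504)
side knob [[0.596, 0.287, 0.11], [0.6, 0.288, 0.107], [0.595, 0.292, 0.104], [0.597, 0.289, 0.104], [0.596, 0.282, 0.108], [0.6, 0.282, 0.107], [0.591, 0.287, 0.104], [0.592, 0.283, 0.106], [0.593, 0.279, 0.107], [0.593, 0.273, 0.111], [0.589, 0.285, 0.101], [0.591, 0.281, 0.103]]
side mug [ 0.353 -0.029  0.06 ] [0.455 0.048 0.079]
```

```bash
python3 - <<'E'
from h import *
go([.464,.250,.072],np.radians(97.65))
E
```

```text
shift [-0.3399 -0.1464  0.1327] roll10 6.082
```

>>> carry_out --steps '[[[-0.34, -0.146, 0.05], 6.08, -1], [[-0.34, -0.146, 0.05], 6.08, -1], [[-0.34, -0.146, 0.05], 6.08, -1], [[-0.34, -0.146, 0.05], 6.08, -1], [[-0.34, -0.146, 0.05], 6.08, -1], [[-0.34, -0.146, 0.05], 6.08, -1], [[-0.34, -0.146, 0.05], 6.08, -1], [[-0.34, -0.146, 0.05], 6.08, -1], [[-0.34, -0.146, 0.08], 6.08, -1], [[-0.34, -0.146, 0.08], 6.08, -1]]'

```text
time: 1.35
tool_pos: [0.4619, 0.2517, 0.1233]
ee_rot: [-3.136, 0.001, 1.708]
wrist_force: [-0.1, 0.9, -0.5]
width: 0.0937
finger_force: 0.0
```

```bash
python3 - <<'E'
from h import *
w=snap('wrist'); save('w1.png',w['image'])
go([.464,.250,.072],np.radians(97.65))
print(robot.get_obs()['joint_positions'].round(2),(-w['R'].T@w['t']).round(3))
E
```

```text
shift [-0.0021  0.0009  0.0529] roll10 0.017
[0.39 0.07 1.55 0.   1.52 0.25] [0.452 0.332 0.303]
```

View pics/w1.png

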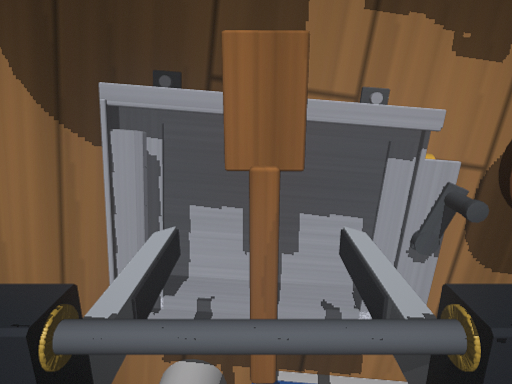

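The wrist view has the paddle handle at column 265, centred between the fingers (columns 160–370). The latch knob is at (475,210). I'll go down, grip and lift.

>>> carry_out --steps '[[[-0.002, 0.001, 0.052], 0, -1], [[-0.002, 0.001, 0.052], 0, -1], [[-0.002, 0.001, 0.052], 0, 1], [[-0.002, 0.001, 0.052], 0, 1], [[-0.002, 0.001, 0.052], 0, 1], [[-0.002, 0.001, 0.052], 0, 1], [[-0.002, 0.001, 0.052], 0, 1], [[-0.002, 0.001, 0.02], 0, 1], [[-0.002, 0.001, -0.04], 0, 1], [[-0.002, 0.001, -0.1], 0, 1]]'

```text
time: 2.65
tool_pos: [0.4654, 0.2489, 0.2266]
ee_rot: [-3.14, 0.0, 1.705]
wrist_force: [0.5, 0.1, 0.4]
width: 0.0176
finger_force: 0.0
```

```bash
python3 - <<'E'
from h import *
ty=np.arctan2(np.sin(.0376),np.cos(.0376))
o=robot.get_obs(); print(o['width'],o['finger_force'],o['tool_pos'],o['ee_rot'])
# paddle blade dir 97.65deg at tool yaw 97.86; want blade along +x (tray yaw 2.15) => tool yaw ~2.15
c,s=np.cos(.0376),np.sin(.0376); g=np.array([.636,-.011])+.005*np.array([c,s])
go([*g,.12],np.radians(2.2)); print(g)
E
```

```text
0.0175825422357653 0.0 [0.46536547 0.24894155 0.22658689] [-3.14029246e+00  2.54081250e-04  1.70452393e+00]
shift [-0.2808  0.1396  0.1065] roll10 -8.454
[ 0.64099647 -0.01081204]
```

```bash
python3 - <<'E'
from h import *
a=snap('top'); P=cloud(a); hsv=cv2.cvtColor(a['image'],cv2.COLOR_RGB2HSV)
save('s2.png',np.hstack([snap('wrist')['image'][::1,:400],robot.snapshot('side')['image'][60:,100:500][:324].repeat(1,0) if 0 else cv2.resize(robot.snapshot('side')['image'][80:272,100:300],(400,384))]))
o=robot.get_obs(); print(o['width'],o['finger_force'],o['time'])
E
```

```text
0.00517239550998258 0.0 2.8
```

View pics/s2.png

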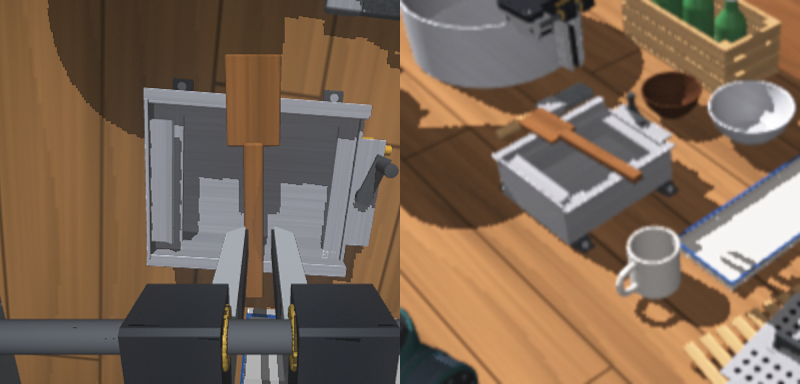

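The wrist view (left half) shows the paddle still lying across the box: handle at column 255, blade at (253,100). The fingers needed longer to close than I gave them. I'll partly open and grip again.

>>> carry_out --steps '[[[-0.001, 0, 0.06], 0, 0.1], [[-0.001, 0, 0.06], 0, 0.1], [[-0.001, 0, 0.06], 0, 0.1], [[-0.001, 0, 0.06], 0, 0.1], [[-0.001, 0, 0.154], 0, 0.1], [[-0.001, 0, 0.154], 0, 0.1], [[-0.001, 0, 0.154], 0, 0.1], [[-0.001, 0, 0.154], 0, 1], [[-0.001, 0, 0.154], 0, 1], [[-0.001, 0, 0.154], 0, 1]]'

```text
time: 4.05
tool_pos: [0.4671, 0.2488, 0.0738]
ee_rot: [3.138, -0.001, 1.705]
wrist_force: [-0.4, -0.7, 3.5]
width: 0.0201
finger_force: 30.0
```

>>> carry_out --steps '[[[0, 0, 0], 0, 1], [[0, 0, 0], 0, 1], [[0, 0, -0.03], 0, 1], [[0, 0, -0.06], 0, 1], [[0, 0, -0.1], 0, 1], [[0, 0, -0.1], 0, 1]]'

```text
time: 4.8
tool_pos: [0.4681, 0.2491, 0.1756]
ee_rot: [3.133, -0.002, 1.705]
wrist_force: [0.0, 0.4, -0.7]
width: 0.0199
finger_force: 30.0
```

```bash
python3 - <<'E'
from h import *
snap('wrist');snap('top');snap('side')
g=[.641,-.0108]
go([*g,.045],np.radians(2.2))
E
```

```text
shift [-0.2797  0.14    0.1248] roll10 -8.453
```

>>> carry_out --steps '[[[0, 0, 0.06], 0, 1], [[0, 0, 0.1], 0, 1], [[0, 0, 0.1], 0, 1], [[0, 0, 0.1], 0, 0.4], [[0, 0, 0.1], 0, 0.4], [[0, 0, 0.087], 0, 0.4], [[0, 0, 0.087], 0, 0.4], [[0, 0, 0.087], 0, 1], [[0, 0, 0.087], 0, 1], [[0, 0, 0.087], 0, 1]]'

```text
time: 6.2
tool_pos: [0.4659, 0.2483, 0.085]
ee_rot: [3.141, -0.0, 1.705]
wrist_force: [-1.8, -0.0, 4.1]
width: 0.0194
finger_force: 30.0
```

>>> carry_out --steps '[[[0, 0, 0], 0, 1], [[0, 0, -0.03], 0, 1], [[0, 0, -0.07], 0, 1], [[0, 0, -0.09], 0, 1], [[0, 0, -0.09], 0, 1]]'

```text
time: 6.82
tool_pos: [0.467, 0.2485, 0.1756]
ee_rot: [3.138, -0.001, 1.704]
wrist_force: [-0.9, 0.5, -0.4]
width: 0.0194
finger_force: 30.0
```

```bash
python3 - <<'E'
from h import *
snap('wrist');snap('top');snap('side')
go([.641,-.0108,.0055],np.radians(2.2))
print(robot.get_obs()['joint_positions'].round(2))
E
```

```text
shift [-0.2796  0.1403  0.1667] roll10 -8.454
[ 0.38  0.05  1.48 -0.    1.62  0.25]
```

>>> carry_out --steps '[[[-0.28, 0.14, 0.02], -8.45, 1], [[-0.28, 0.14, 0.02], -8.45, 1], [[-0.28, 0.14, 0.02], -8.45, 1], [[-0.28, 0.14, 0.02], -8.45, 1], [[-0.28, 0.14, 0.02], -8.45, 1], [[-0.28, 0.14, 0.02], -8.45, 1], [[-0.28, 0.14, 0.02], -8.45, 1], [[-0.28, 0.14, 0.02], -8.45, 1], [[-0.28, 0.14, 0.08], -8.45, 1], [[-0.28, 0.14, 0.12], -8.45, 1]]'

```text
time: 8.22
tool_pos: [0.6399, -0.0104, 0.0498]
ee_rot: [3.141, -0.005, -3.104]
wrist_force: [-0.1, 0.1, -1.1]
width: 0.0195
finger_force: 30.0
```

```bash
python3 - <<'E'
from h import *
a=snap('top');P=cloud(a);hsv=cv2.cvtColor(a['image'],cv2.COLOR_RGB2HSV)
m=(P[...,2]>.05)&(P[...,2]<.075)&(abs(P[...,1]+.01)<.08)&(P[...,0]>.45)&(P[...,0]<.8)&(hsv[...,1]>110)
print(m.sum(),P[m].min(0),P[m].max(0),cv2.minAreaRect((P[m][:,:2]*1000).astype(np.float32)))
go([.641,-.0108,.0055],np.radians(2.2))
E
```

```text
64 [ 0.59869076 -0.02026155  0.05657288] [ 0.63802889 -0.00531222  0.06560157] ((618.3880615234375, -12.578756332397461), (14.300728797912598, 39.017295837402344), 88.08802795410156)
shift [-0.0057 -0.001   0.0375] roll10 -0.004
```

>>> carry_out --steps '[[[0.008, 0, 0.015], 0, 1], [[0.008, 0, 0.025], 0, 1], [[0.008, 0, 0.025], 0, 1], [[0.008, 0, 0.025], 0, 1]]'

```text
time: 8.78
tool_pos: [0.6348, -0.0109, 0.0304]
ee_rot: [-3.141, 0.002, -3.104]
wrist_force: [-0.2, 0.5, -0.5]
width: 0.0197
finger_force: 30.0
```

>>> carry_out --steps '[[[0, 0, 0.012], 0, 1], [[0, 0, 0.02], 0, 1], [[0, 0, 0.023], 0, 1], [[0, 0, 0.024], 0, 1], [[0, 0, 0.024], 0, 1]]'

```text
time: 9.4
tool_pos: [0.6342, -0.0109, 0.0056]
ee_rot: [3.142, 0.0, -3.104]
wrist_force: [1.1, -0.1, -0.7]
width: 0.0195
finger_force: 30.0
```

>>> carry_out --steps '[[[0, 0, 0.001], 0, 1], [[0, 0, 0.001], 0, 0.2], [[0, 0, 0.001], 0, 0.2], [[0, 0, 0.001], 0, 0.2], [[0, 0, -0.05], 0, 0], [[0, 0, -0.11], 0, -1], [[0, 0, -0.17], 0, -1], [[0, 0, -0.17], 0, -1]]'

```text
time: 10.4
tool_pos: [0.6375, -0.0112, 0.1838]
ee_rot: [-3.14, 0.014, -3.104]
wrist_force: [0.9, -0.4, -0.1]
width: 0.0733
finger_force: 0.0
```

```bash
cat > m2.py <<'E'
from h import *
a=snap('top');P=cloud(a);hsv=cv2.cvtColor(a['image'],cv2.COLOR_RGB2HSV)
o=robot.get_obs(); print(o['time'],o['tool_pos'],o['ee_rot'],o['joint_positions'].round(2))
m=(P[...,2]>.002)&(P[...,2]<.04)&(abs(P[...,1]+.01)<.055)&(P[...,0]>.5)&(P[...,0]<.77)&(hsv[...,1]>110)
print('paddle',m.sum(),P[m].mean(0).round(3),cv2.minAreaRect((P[m][:,:2]*1000).astype(np.float32)))
hb=lambda q:hbox(q,11.)
for nm in('top','side'):
    s=snap(nm) if nm=='side' else a
    P=cloud(s);hsv=cv2.cvtColor(s['image'],cv2.COLOR_RGB2HSV)
    m=(P[...,0]>.3)&(P[...,0]<.62)&(P[...,1]>.09)&(P[...,1]<.38)&(P[...,2]<.15)&((hsv[...,1]<90)|(P[...,2]<.02))
    p=P[m];q=toloc(p,[464,240,.06]); p=p[~((q[:,0]>112))]
    print(nm,'box',fit(p,hb,[464,240,.06]))
E
python3 m2.py; python3 - <<'E'
from h import *
P=.455,-.2495
go([*P,.07],.1755)
E
```

```text
10.45 [ 0.63579919 -0.01106021  0.17952119] [-3.14060368  0.00753721 -3.10366428] [-0.11  0.28  1.2   0.    1.66 -1.72]
paddle 128 [ 0.655 -0.012  0.016] ((663.6449584960938, -11.193830490112305), (95.89592742919922, 14.755985260009766), 2.9259157180786133)
top box (array([4.64228323e+02, 2.40307480e+02, 5.52052419e-02]), np.float64(3.773850424835677))
side box (array([4.65923191e+02, 2.40575006e+02, 7.80062679e-02]), np.float64(7.470524172700896))
shift [ 0.1885 -0.2316  0.106 ] roll10 -0.788
```

>>> carry_out --steps '[[[0.188, -0.232, 0.03], -0.79, -1], [[0.188, -0.232, 0.03], -0.79, -1], [[0.188, -0.232, 0.03], -0.79, -1], [[0.188, -0.232, 0.03], -0.79, -1], [[0.188, -0.232, 0.03], -0.79, -1], [[0.188, -0.232, 0.03], -0.79, -1], [[0.188, -0.232, 0.03], -0.79, -1], [[0.188, -0.232, 0.03], -0.79, -1]]'

```text
time: 11.5
tool_pos: [0.4555, -0.2486, 0.1447]
ee_rot: [3.14, -0.001, -2.964]
wrist_force: [0.1, -0.0, -0.1]
width: 0.0936
finger_force: 0.0
```

```bash
cat > m3.py <<'E'
from h import *
o=robot.get_obs(); w=snap('wrist'); P=cloud(w); im=w['image']; hsv=cv2.cvtColor(im,cv2.COLOR_RGB2HSV)
print(o['tool_pos'],o['ee_rot'],(-w['R'].T@w['t']).round(3),o['width'])
save('w3.png',im)
z=P[...,2]; ok=(P[...,0]>.3)&(P[...,0]<.6)&(P[...,1]<-.12)&(P[...,1]>-.4)&(z<.075)
m=ok&(z>.05)&(z<.066); 
q=P[m]; print('bar',m.sum(),q.mean(0).round(4),cv2.minAreaRect((q[:,:2]*1000).astype(np.float32)))
print('plate',fit(P[ok],hplate,[455,-249.5,.1755],clip=10), np.median(P[ok&(z>.018)&(z<.03)][:,2]))
E
python3 m3.py
```

```text
[ 0.45545758 -0.24864543  0.14468317] [ 3.14021805e+00 -6.07630564e-04 -2.96400542e+00] [ 0.378 -0.262  0.325] 0.09355428001204173
bar 1296 [ 0.4545 -0.2484  0.0576] ((455.02777099609375, -247.9345703125), (10.248848915100098, 82.82489776611328), 10.089677810668945)
plate (array([ 4.55025412e+02, -2.48051444e+02,  1.75502457e-01]), np.float64(2.3353290826727577)) 0.024162950386649736
```

View pics/w3.png

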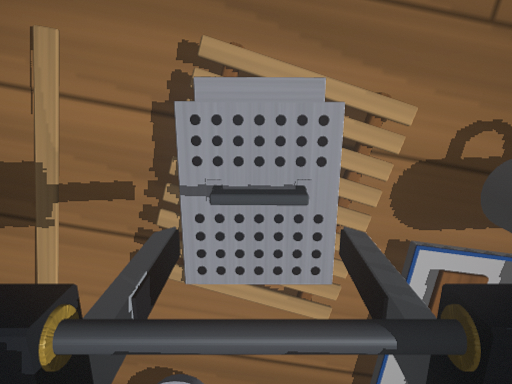

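The wrist view has the plate with its tongue at the top (260,90), towards the robot, and the bar from (210,195) to (308,195), centred between the fingers. I'll grip the bar by its two ends (84 mm) so the plate can pivot about its y axis.

>>> carry_out --steps '[[[0, 0.001, 0.05], 0, -1], [[0, 0.001, 0.09], 0, -1], [[0, 0.001, 0.11], 0, -1], [[0, 0.001, 0.116], 0, -1], [[0, 0.001, 0.116], 0, -1], [[0, 0.001, 0.116], 0, 1], [[0, 0.001, 0.116], 0, 1], [[0, 0.001, 0.116], 0, 1], [[0, 0.001, 0.116], 0, 1]]'

```text
time: 12.68
tool_pos: [0.4558, -0.2492, 0.0309]
ee_rot: [-3.14, 0.002, -2.966]
wrist_force: [0.0, 2.0, 5.0]
width: 0.0837
finger_force: 30.0
```

>>> carry_out --steps '[[[0, 0, -0.01], 0, 1], [[0, 0, -0.03], 0, 1], [[0, 0, -0.08], 0, 1], [[0, 0, -0.14], 0, 1], [[0, 0, -0.16], 0, 1], [[0, 0, -0.16], 0, 1]]'

```text
time: 13.42
tool_pos: [0.4552, -0.2495, 0.1909]
ee_rot: [-3.139, 0.002, -2.966]
wrist_force: [0.1, 1.0, -4.5]
width: 0.0836
finger_force: 30.0
```

```bash
cat > m4.py <<'E'
from h import *
w=load('wrist'); # taken at tool pose below
def T(pos,e): M=np.eye(4);M[:3,:3]=Rn.from_euler('xyz',e).as_matrix();M[:3,3]=pos;return M
Tw=T([.45545758,-.24864543,.14468317],[3.14021805,-6.07630564e-04,-2.96400542])
C=np.eye(4);C[:3,:3]=w['R'];C[:3,3]=w['t']; X=C@Tw   # cam<-tool
Ts=T([.46536547,.24894155,.22658689],[-3.14029246,2.54e-4,1.70452393])
E=X@np.linalg.inv(Ts)
im=cv2.imread('pics/s2.png')[:,:400,::-1]; hsv=cv2.cvtColor(np.ascontiguousarray(im),cv2.COLOR_RGB2HSV)
gray=(hsv[...,1]<80).astype(float)
def proj(p,L):
    L=np.asarray(L,float);c,s=np.cos(p[2]),np.sin(p[2])
    W=np.c_[p[0]+c*L[:,0]-s*L[:,1],p[1]+s*L[:,0]+c*L[:,1],L[:,2]]/1000
    q=W@E[:3,:3].T+E[:3,3]; q=q@w['mtx'].T; return q[:,:2]/q[:,2:]
def fillp(pt):
    m=np.zeros((384,400),np.uint8);h=cv2.convexHull((pt*16).round().astype(np.int32));cv2.fillConvexPoly(m,h,255,cv2.LINE_AA,4);return m/255.
roi=np.zeros((384,400));roi[60:228,90:400]=1;roi[:,215:290]=0
roi[70:110,165:200]=0;roi[70:110,320:352]=0
p0=[464.5,240.5,.056]
roi*=1-fillp(proj(p0,[(108,-58,70),(108,66,70),(150,66,110),(150,-58,70)]))
box=[(sx*110,sy*84,z) for sx in(-1,1) for sy in(-1,1) for z in(0,)]+[(-110,y,86) for y in(-84,84)]+[(110,y,84) for y in(-84,84)]
f=lambda p:(roi*abs(fillp(proj(p,box))-gray)).sum()
for pp in (p0,[467,242,.05],[462,238,.065]):
    p=np.array(pp);r=minimize(f,p,method='Nelder-Mead',options=dict(initial_simplex=p+np.array([[0,0,0],[5,0,0],[0,5,0],[0,0,.04]]))); print(r.x.round(3),r.fun,f(p0))
o=im.copy();m=fillp(proj(r.x,box)); cv2.drawContours(o:=np.ascontiguousarray(o),cv2.findContours((m>.5).astype(np.uint8),0,2)[0],-1,(255,0,0),1)
o[roi==0]=o[roi==0]//2
a=snap('top'); t=cv2.resize(a['image'][170:330,260:420],(384,384))
save('ov.png',np.hstack([o,t])); P=cloud(a)
ob=robot.get_obs();print(ob['tool_pos'],ob['ee_rot'],ob['width'],ob['wrist_force'])
E
python3 m4.py
```

```text
[4.62356e+02 2.48109e+02 6.10000e-02] 381.12226066897347 1214.3803767781624
[4.62403e+02 2.48055e+02 6.10000e-02] 380.4978085351788 1214.3803767781624
[4.62299e+02 2.48068e+02 6.10000e-02] 381.040830449827 1214.3803767781624
[ 0.45432866 -0.24881433  0.18873446] [ 3.14094512e+00 -9.51386718e-04 -2.96614577e+00] 0.0837159535560151 [ 0.01838872  0.05883858 -5.64322667]
```

View pics/ov.png

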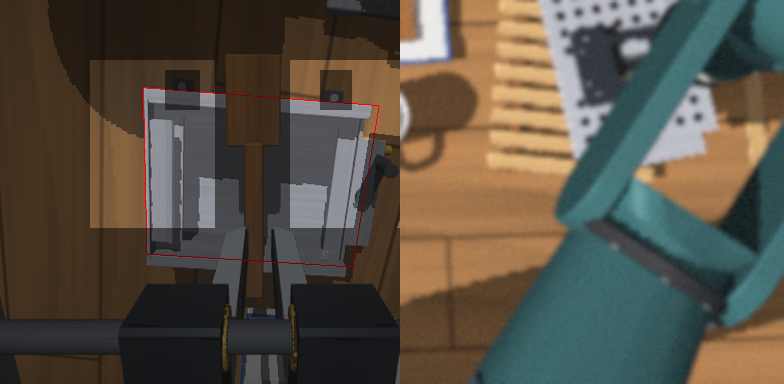

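The left overlay shows the model contour doesn't match the box (bottom edge at row 254, true edge at 265), so I'm rejecting that fit. The right half shows the plate held at (640,100). I'll measure the box walls directly from the overhead depth, which now has a clear view of them.

```bash
cat > m5.py <<'E'
from h import *
p0=[464.3,240.4,.056]
for s in [load('top')]+[robot.snapshot('top') for _ in range(2)]+[robot.snapshot('side')]:
    P=cloud(s);m=(P[...,0]>.3)&(P[...,0]<.66)&(P[...,1]>.09)&(P[...,1]<.40)&(P[...,2]<.15)&(P[...,2]>.0)
    p=P[m];q=toloc(p,p0);z=p[:,2]*1000
    top=(z>80)&(z<90)
    r=[]
    for sg in(-1,1):
        k=top&(abs(q[:,1]-sg*82)<9)&(abs(q[:,0]+0)<75); c=np.polyfit(q[k,0],q[k,1],1) if k.sum()>5 else [9,9]; r.append((k.sum(),np.round(c,3).tolist(),z[k].mean().round(1) if k.any() else 0))
    k=top&(abs(q[:,0]+108)<9)&(abs(q[:,1])<60); r.append((k.sum(),q[k,0].mean().round(2),np.polyfit(q[k,1],q[k,0],1).round(3).tolist()))
    k=(z>95)&(z<112)&(q[:,0]>100)&(q[:,0]<150)&(abs(q[:,1])<50); r.append(('knob',k.sum(),q[k].mean(0).round(1),np.ptp(q[k],0).round(1)))
    # latch end wall: depth step from ledge(66..72) to below, and box z profile in x at |y|55..75
    k=(abs(q[:,1])<78)&(abs(q[:,1])>62)&(q[:,0]>70)&(q[:,0]<125)
    for a in np.arange(84,124,4):
        kk=k&(abs(q[:,0]-a)<2); r.append((int(a),int(np.median(z[kk])) if kk.any() else -1))
    print(r)
E
python3 m5.py
```

```text
[(np.int64(196), [0.001, -85.898], np.float64(83.2)), (np.int64(259), [0.0, 84.602], np.float64(83.3)), (np.int64(137), np.float64(-105.39), [-0.001, -105.392]), ('knob', np.int64(24), array([130.3,  33.2]), array([13.9, 14. ])), (84, 37), (88, 64), (92, 62), (96, 66), (100, 64), (104, 65), (108, 70), (112, -1), (116, -1), (120, -1)]
[(np.int64(194), [0.002, -85.951], np.float64(83.5)), (np.int64(260), [0.003, 84.489], np.float64(83.4)), (np.int64(132), np.float64(-105.57), [-0.007, -105.594]), ('knob', np.int64(25), array([129.9,  32.8]), array([12.6, 13.1])), (84, 63), (88, 64), (92, 63), (96, 65), (100, 65), (104, 68), (108, 71), (112, -1), (116, -1), (120, -1)]
[(np.int64(199), [0.0, -85.973], np.float64(83.5)), (np.int64(262), [0.0, 84.607], np.float64(83.3)), (np.int64(149), np.float64(-105.25), [-0.005, -105.257]), ('knob', np.int64(26), array([129.9,  33.1]), array([13.4, 12.7])), (84, 61), (88, 64), (92, 64), (96, 65), (100, 65), (104, 66), (108, 70), (112, -1), (116, -1), (120, -1)]
[(np.int64(114), [-0.002, -85.596], np.float64(84.5)), (np.int64(131), [-0.003, 83.681], np.float64(84.4)), (np.int64(80), np.float64(-105.57), [0.002, -105.575]), ('knob', np.int64(5), array([128.5,  31.1]), array([6. , 7.9])), (84, 68), (88, 25), (92, 64), (96, 65), (100, 55), (104, 25), (108, 32), (112, 68), (116, 70), (120, -1)]
```

```bash
cat >> h.py <<'E'
BOX=[.4652,.2407,.057]
def bx(x,y=0.,B=None):
    B=B or BOX; c,s=np.cos(B[2]),np.sin(B[2]); return np.array([B[0]+(c*x-s*y)/1000,B[1]+(s*x+c*y)/1000])
E
python3 - <<'E'
from h import *
go([*bx(-200),.145],BOX[2])
E
```

```text
shift [0.1016 0.5028 0.0439] roll10 0.68
```

>>> carry_out --steps '[[[0.005, 0.025, 0], 0.07, 1], [[0.015, 0.075, 0], 0.15, 1], [[0.026, 0.13, 0], 0.2, 1], [[0.038, 0.19, 0], 0.3, 1], [[0.05, 0.25, 0], 0.35, 1], [[0.063, 0.31, 0], 0.4, 1], [[0.075, 0.37, 0], 0.5, 1], [[0.086, 0.425, 0], 0.6, 1], [[0.096, 0.475, 0.01], 0.68, 1], [[0.1015, 0.503, 0.025], 0.68, 1]]'

```text
time: 14.88
tool_pos: [0.2652, 0.2302, 0.1631]
ee_rot: [-3.141, -0.001, -3.082]
wrist_force: [-0.3, 0.5, -3.4]
width: 0.084
finger_force: 30.0
```

```bash
python3 - <<'E'
from h import *
go([*bx(-200),.072],BOX[2]); o=robot.get_obs(); print(o['tool_pos'],o['wrist_force'],o['joint_positions'].round(2))
E
```

```text
shift [-0.0004 -0.0009  0.0911] roll10 0.017
[0.26518196 0.23021626 0.16308298] [-0.32888309  0.51280137 -3.40635177] [ 0.55 -0.36  1.85  0.    1.66 -1.08]
```

>>> carry_out --steps '[[[0, 0, 0.04], 0, 1], [[0, 0, 0.06], 0, 1], [[0, 0, 0.068], 0, 1], [[0, 0, 0.073], 0, 1], [[0, 0, 0.077], 0, 1], [[0, 0, 0.08], 0, 1], [[0, 0, 0.08], 0, 1]]'

```text
time: 15.75
tool_pos: [0.2671, 0.2288, 0.0847]
ee_rot: [3.141, 0.0, -3.085]
wrist_force: [-2.7, 0.2, 1.2]
width: 0.0837
finger_force: 30.0
```

```bash
cat > tilt.py <<'E'
from h import *
import sys
o=robot.get_obs(); print(o['tool_pos'].round(4),o['ee_rot'].round(3),o['wrist_force'].round(1),o['width'].round(4))
psi=o['ee_rot'][2]+np.pi; c,s=np.cos(psi),np.sin(psi)
for n in sys.argv[1:]:
    S=snap(n);P=cloud(S);hsv=cv2.cvtColor(S['image'],cv2.COLOR_RGB2HSV)
    d=P-o['tool_pos']; X=1000*(d[...,0]*c+d[...,1]*s);Y=1000*(-d[...,0]*s+d[...,1]*c);Z=1000*d[...,2]-19
    m=(hsv[...,1]<70)&(abs(Y)<76)&(abs(X)<110)&(Z<25)&(Z>-75)&((abs(X)>35))&(abs(Z+26)<abs(X)*.5+6)
    if m.sum()<20: print(n,'few');continue
    x,y,z=X[m],Y[m],Z[m]
    k=np.ones(len(x),bool)
    for _ in range(6):
        a=np.linalg.lstsq(np.c_[x,y,np.ones(len(x))][k],z[k],rcond=None)[0]; r=z-np.c_[x,y,np.ones(len(x))]@a; k=abs(r)<max(3,1.5*np.median(abs(r)))
    print(n,k.sum(),'of',len(x),'tilt deg',np.degrees(np.arctan(a[0])).round(2),'side',np.degrees(np.arctan(a[1])).round(2),'z0',a[2].round(1),'x',np.percentile(x[k],[0,2,98,100]).round(1),'y',np.percentile(y[k],[1,99]).round(1))
E
python3 tilt.py side wrist
```

```text
Traceback (most recent call last):
  File "tilt.py", line 3, in <module>
    o=robot.get_obs(); print(o['tool_pos'].round(4),o['ee_rot'].round(3),o['wrist_force'].round(1),o['width'].round(4))
                                                                                                   ^^^^^^^^^^^^^^^^
AttributeError: 'float' object has no attribute 'round'
```

```bash
sed -i "s/o\['width'\].round(4)/round(o['width'],4)/" tilt.py; python3 tilt.py side wrist
```

```text
[0.2671 0.2288 0.0847] [ 3.141  0.    -3.085] [-2.7  0.2  1.2] 0.0837
side 1083 of 1332 tilt deg 7.95 side 0.07 z0 -25.7 x [-95.1 -92.6  99.3 103.1] y [-74.6  70.9]
wrist 37300 of 37302 tilt deg 7.9 side -0.06 z0 -25.4 x [-96.2 -94.   94.6  98.1] y [-71.3  73.4]
```

Pivoting in the grip works; the tilt is 7.9°. I'll keep going to about 15°.

>>> carry_out --steps '[[[0, 0, 0.004], 0, 1], [[0, 0, 0.008], 0, 1], [[0, 0, 0.012], 0, 1], [[0, 0, 0.014], 0, 1], [[0, 0, 0.014], 0, 1]]'

```text
time: 16.48
tool_pos: [0.267, 0.2287, 0.0703]
ee_rot: [3.141, 0.0, -3.084]
wrist_force: [-2.9, 0.3, -0.4]
width: 0.0836
finger_force: 30.0
```

```bash
python3 tilt.py wrist
```

```text
[0.267  0.2287 0.0703] [ 3.141  0.    -3.084] [-2.9  0.3 -0.4] 0.0836
wrist 31810 of 31811 tilt deg 17.22 side -0.02 z0 -26.0 x [-89.4 -87.6  82.8  85.9] y [-71.2  73.4]
```

Tilt is 17.2° and the bar is centred. Next I'll lift and move over the box with the tongue clear of the lip.

```bash
python3 - <<'E'
from h import *
go([*bx(14),.165],BOX[2])
E
```

```text
shift [-0.2126  0.0007 -0.0947] roll10 0.001
```

>>> carry_out --steps '[[[0, 0, -0.04], 0, 1], [[0, 0, -0.095], 0, 1], [[-0.03, 0, -0.095], 0, 1], [[-0.08, 0, -0.095], 0, 1], [[-0.13, 0, -0.095], 0, 1], [[-0.18, 0.001, -0.095], 0, 1], [[-0.205, 0.001, -0.095], 0, 1], [[-0.2125, 0.001, -0.095], 0, 1], [[-0.2125, 0.001, -0.095], 0, 1]]'

```text
time: 17.65
tool_pos: [0.4786, 0.2414, 0.1647]
ee_rot: [-3.141, -0.002, -3.085]
wrist_force: [-0.4, 0.2, -4.4]
width: 0.0838
finger_force: 30.0
```

```bash
python3 tilt.py wrist; python3 - <<'E'
from h import *
w=load('wrist'); P=cloud(w); save('w5.png',w['image'])
p=P[(P[...,2]>.05)&(P[...,2]<.095)&(P[...,0]<.45)];q=toloc(p,[BOX[0]*1000,BOX[1]*1000,BOX[2]]);z=p[:,2]*1000
# lip end wall / side walls as seen by wrist
k=(z>83)&(z<89)&(abs(q[:,1])<60)&(q[:,0]<-70)&(q[:,0]>-130); print('lip xs',k.sum(),np.percentile(q[k,0],[0,2,10,25,50,75,90,98]).round(1) if k.any() else 0)
for sg in(-1,1):
    k=(z>81)&(z<87)&(abs(q[:,1]-sg*82)<10)&(q[:,0]<-60)&(q[:,0]>-108)
    if k.sum()>10: print(sg,k.sum(),np.polyfit(q[k,0],q[k,1],1).round(3),np.percentile(q[k,1],[2,98]).round(1),z[k].mean())
o=robot.get_obs();print(o['tool_pos'],toloc(o['tool_pos'][None],[BOX[0]*1000,BOX[1]*1000,BOX[2]]))
E
```

```text
[0.4786 0.2414 0.1647] [-3.141e+00 -2.000e-03 -3.085e+00] [-0.4  0.2 -4.4] 0.0838
wrist 32007 of 32007 tilt deg 16.82 side -0.09 z0 -26.0 x [-90.1 -88.2  83.2  85.9] y [-71.3  73.3]
lip xs 2715 [-110.3 -109.8 -108.8 -107.3  -87.4  -84.4  -82.4  -81.7]
-1 1325 [-2.100e-02 -8.657e+01] [-91.8 -78.1] 84.51933560939688
1 1152 [3.7000e-02 8.8851e+01] [77.2 91.8] 84.29004597278981
[0.47818812 0.24156356 0.1650142 ] [[13.01621885  0.12223497]]
```

View pics/w5.png

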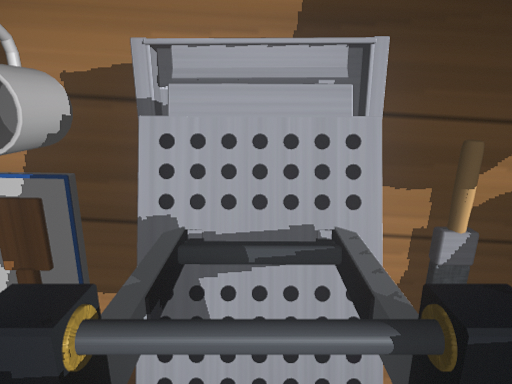

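The wrist view shows the lip at rows 40–80 and the tongue edge at row ~85, spanning columns 168–353. That is centred between the box walls (133 and 387) and parallel to them. I'll lower to slot height.

>>> carry_out --steps '[[[0, 0, 0.02], 0, 1], [[0, 0, 0.04], 0, 1], [[0, 0, 0.05], 0, 1], [[0, 0, 0.056], 0, 1], [[0, 0, 0.056], 0, 1], [[0, 0, 0.056], 0, 1]]'

```text
time: 18.45
tool_pos: [0.4795, 0.242, 0.1104]
ee_rot: [3.141, 0.002, -3.085]
wrist_force: [-0.2, -0.6, -3.7]
width: 0.0839
finger_force: 30.0
```

```bash
cat > tong.py <<'E'
from h import *
o=robot.get_obs(); w=snap('wrist'); P=cloud(w); B=[BOX[0]*1000,BOX[1]*1000,BOX[2]]
p=P.reshape(-1,3); p=p[~np.isnan(p[:,0])]; q=toloc(p,B); z=p[:,2]*1000
k=(abs(q[:,1])<40)&(q[:,0]<-40)&(q[:,0]>-115)
for a in np.arange(-114,-46,3):
    kk=k&(abs(q[:,0]-a)<1.5); print(int(a),z[kk].round(0).mean().round(1) if kk.any() else None,end='; ')
print(o['tool_pos'].round(4),toloc(o['tool_pos'][None],B).round(1),o['wrist_force'].round(1))
E
python3 tilt.py wrist; python3 tong.py
```

```text
[0.4795 0.242  0.1104] [ 3.141e+00  2.000e-03 -3.085e+00] [-0.2 -0.6 -3.7] 0.0839
wrist 32064 of 41504 tilt deg 17.02 side -0.01 z0 -26.0 x [-109.8  -88.    83.2   86.1] y [-71.4  73.3]
-114 None; -111 86.0; -108 86.4; -105 82.6; -102 81.5; -99 81.5; -96 81.4; -93 81.6; -90 81.9; -87 83.8; -84 83.8; -81 72.1; -78 64.8; -75 75.4; -72 77.0; -69 77.9; -66 78.8; -63 79.7; -60 80.6; -57 81.5; -54 82.4; -51 83.3; -48 84.3; [0.4796 0.2419 0.1104] [[14.4  0.4]] [ 0.5  0.3 -4.2]
```

>>> carry_out --steps '[[[0, 0, 0.003], 0, 1], [[0.004, 0, 0.003], 0, 1], [[0.009, 0, 0.003], 0, 1], [[0.014, 0, 0.003], 0, 1], [[0.019, 0, 0.003], 0, 1], [[0.023, 0, 0.003], 0, 1], [[0.023, 0, 0.003], 0, 1]]'

```text
time: 19.42
tool_pos: [0.4558, 0.2405, 0.1066]
ee_rot: [3.141, 0.0, -3.084]
wrist_force: [0.8, 0.7, -3.6]
width: 0.0839
finger_force: 30.0
```

```bash
python3 tilt.py wrist; python3 tong.py
```

```text
[0.4558 0.2405 0.1066] [ 3.141  0.    -3.084] [ 0.8  0.7 -3.6] 0.0839
wrist 26407 of 39015 tilt deg 16.92 side -0.03 z0 -26.0 x [-97.  -70.4  83.4  85.8] y [-71.7  73.7]
-114 None; -111 86.1; -108 86.5; -105 82.5; -102 81.6; -99 81.5; -96 81.5; -93 81.4; -90 81.8; -87 83.9; -84 85.9; -81 80.8; -78 78.7; -75 79.5; -72 80.5; -69 81.5; -66 82.4; -63 83.3; -60 84.1; -57 85.0; -54 85.9; -51 86.9; -48 87.9; [0.456  0.2405 0.1066] [[-9.2  0.3]] [-0.5 -0.6 -3.2]
```

The tongue is hooked under the lip at x ≈ -97 without contact. Now I'll lower the free edge along an arc about the tongue.

>>> carry_out --steps '[[[0, 0, 0.002], 0, 1], [[-0.001, 0, 0.005], 0, 1], [[-0.002, 0, 0.0075], 0, 1], [[-0.003, 0, 0.01], 0, 1], [[-0.004, 0, 0.0125], 0, 1], [[-0.005, 0, 0.015], 0, 1], [[-0.006, 0, 0.017], 0, 1], [[-0.007, 0, 0.0195], 0, 1], [[-0.0075, 0, 0.0215], 0, 1], [[-0.008, 0, 0.0225], 0, 1]]'

```text
time: 20.78
tool_pos: [0.4637, 0.2408, 0.0836]
ee_rot: [-3.142, -0.001, -3.084]
wrist_force: [2.7, 0.7, 1.3]
width: 0.0839
finger_force: 30.0
```

```bash
python3 tilt.py wrist; python3 tong.py
```

```text
[0.4637 0.2408 0.0836] [-3.142e+00 -1.000e-03 -3.084e+00] [2.7 0.7 1.3] 0.0839
wrist 31899 of 48684 tilt deg 4.11 side -0.09 z0 -25.0 x [-105.   -78.7   97.8  102. ] y [-71.9  73.9]
-114 None; -111 86.0; -108 86.5; -105 82.6; -102 81.5; -99 81.5; -96 81.5; -93 81.5; -90 82.0; -87 84.0; -84 85.9; -81 76.5; -78 72.0; -75 72.2; -72 72.5; -69 72.7; -66 73.0; -63 73.2; -60 73.3; -57 73.6; -54 73.7; -51 74.0; -48 74.3; [0.4637 0.2408 0.0835] [[-1.5  0.2]] [ 2.2  1.1 -0.6]
```

>>> carry_out --steps '[[[-0.0005, 0, 0.0015], 0, 1], [[-0.001, 0, 0.003], 0, 1], [[-0.0015, 0, 0.0045], 0, 1], [[-0.002, 0, 0.0055], 0, 1], [[-0.002, 0, 0.0065], 0, 1], [[-0.002, 0, 0.007], 0, 1], [[-0.002, 0, 0.007], 0, 1]]'

```text
time: 21.75
tool_pos: [0.4658, 0.241, 0.0769]
ee_rot: [-3.142, -0.0, -3.084]
wrist_force: [0.2, -0.1, 0.6]
width: 0.0839
finger_force: 30.0
```

```bash
python3 tilt.py wrist; python3 tong.py
```

```text
[0.4658 0.241  0.0769] [-3.142 -0.    -3.084] [ 0.2 -0.1  0.6] 0.0839
wrist 33690 of 52801 tilt deg 0.22 side -0.06 z0 -25.0 x [-107.1  -80.8  106.   109.1] y [-72.1  73.9]
-114 None; -111 86.1; -108 86.4; -105 82.5; -102 81.5; -99 81.5; -96 81.5; -93 81.4; -90 82.1; -87 84.0; -84 85.9; -81 76.2; -78 70.6; -75 70.6; -72 70.6; -69 70.6; -66 70.8; -63 70.8; -60 70.7; -57 70.7; -54 70.6; -51 70.7; -48 70.9; [0.4658 0.241  0.0769] [[0.7 0.2]] [ 0.9 -0.1  0.3]
```

>>> carry_out --steps '[[[0, 0, 0.001], 0, 1], [[0, 0, 0.0018], 0, 1], [[0, 0, 0.0018], 0, 1], [[0, 0, 0.0018], 0, 1]]'

```text
time: 22.35
tool_pos: [0.466, 0.241, 0.0765]
ee_rot: [3.142, 0.0, -3.085]
wrist_force: [-2.4, -1.6, 5.9]
width: 0.0837
finger_force: 30.0
```

```bash
python3 tilt.py wrist
```

```text
[0.466  0.241  0.0765] [ 3.142  0.    -3.085] [-2.4 -1.6  5.9] 0.0837
wrist 33799 of 52903 tilt deg 0.05 side -0.07 z0 -25.0 x [-107.3  -81.3  105.8  109.2] y [-72.   73.9]
```

Seated flat: tilt is 0.05° and the force is up by about 6 N. I'll release and rise straight.

>>> carry_out --steps '[[[0, 0, 0], 0, -1], [[0, 0, 0], 0, -1], [[0, 0, 0], 0, -1], [[0, 0, -0.01], 0, -1], [[0, 0, -0.03], 0, -1], [[0, 0, -0.07], 0, -1], [[0, 0, -0.11], 0, -1], [[0, 0, -0.11], 0, 0.15], [[0, 0, -0.11], 0, 0.15]]'

```text
time: 23.52
tool_pos: [0.4658, 0.2409, 0.1846]
ee_rot: [-3.141, -0.001, -3.085]
wrist_force: [-0.1, 0.2, -0.7]
width: 0.0775
finger_force: 0.0
```

```bash
python3 - <<'E'
from h import *
o=robot.get_obs(); B=[BOX[0]*1000,BOX[1]*1000,BOX[2]]; print(o['tool_pos'],o['ee_rot'])
w=snap('wrist'); P=cloud(w).reshape(-1,3); P=P[~np.isnan(P[:,0])]; q=toloc(P,B); z=P[:,2]*1000
k=(abs(z-70)<3)&(abs(q[:,1])<74)&(abs(q[:,0])<98)&(abs(q[:,0])>12); print('plane',np.linalg.lstsq(np.c_[q[k],np.ones(k.sum())],z[k],rcond=None)[0].round(4), np.percentile(q[k,0],[0,100]))
k=(z>98)&(z<107)&(abs(q[:,0])<15)&(abs(q[:,1])<50); print('bar',k.sum(),cv2.minAreaRect(q[k].astype(np.float32)) if k.any() else 0)
for n in ('top','side','wrist'):
    s=snap(n) if n!='wrist' else w; P=cloud(s).reshape(-1,3);P=P[~np.isnan(P[:,0])];q=toloc(P,B);z=P[:,2]*1000
    k=(z>97)&(z<111)&(q[:,0]>100)&(q[:,0]<150)&(abs(q[:,1])<60); print(n,'knob',k.sum(),cv2.minEnclosingCircle(q[k].astype(np.float32)) if k.any() else 0,q[k].mean(0) if k.any() else 0)
E
```

```text
[0.46575379 0.2408619  0.18461451] [-3.14139495e+00 -6.79221574e-04 -3.08454457e+00]
plane [ 8.00000e-04 -1.00000e-03  7.05342e+01] [-97.67784486  97.99718814]
bar 1309 ((-0.7296862602233887, 1.0860328674316406), (83.6961441040039, 9.987030982971191), 89.89873504638672)
top knob 25 ((129.06320190429688, 32.75375747680664), 6.814664363861084) [129.02183285  32.52421042]
side knob 15 ((130.91529846191406, 32.3052978515625), 9.308719635009766) [129.82665373  33.17020614]
wrist knob 0 0 0
```

The plate sits flat on the ledges at z 70.5, centred within about 1 mm. Now the latch: I'll grip the knob tangentially and turn the tool along with it.

```bash
python3 - <<'E'
from h import *
go([*bx(130.3,33.8),.086],1.339); print(robot.get_obs()['joint_positions'].round(2))
E
```

```text
shift [-0.1307  0.034   0.0968] roll10 -7.345
[ 0.37  0.04  1.47  0.    1.64 -1.26]
```

>>> carry_out --steps '[[[-0.03, 0.008, 0], 1.06, 0.1], [[-0.07, 0.018, 0], 2.1, 0.1], [[-0.11, 0.028, 0], 3.2, 0.1], [[-0.131, 0.034, 0], 4.25, 0.1], [[-0.131, 0.034, 0], 5.3, 0.1], [[-0.131, 0.034, 0], 6.4, 0.1], [[-0.131, 0.034, 0], 7.45, 0.1], [[-0.131, 0.034, 0], 8.5, 0.1], [[-0.131, 0.034, 0], 9.6, 0.1], [[-0.131, 0.034, 0], 10.65, 0.1]]'

```text
time: 24.92
tool_pos: [0.5943, 0.2822, 0.1832]
ee_rot: [-3.139, 0.002, 1.334]
wrist_force: [0.1, 0.4, -0.0]
width: 0.0423
finger_force: 0.0
```

```bash
python3 - <<'E'
from h import *
B=[BOX[0]*1000,BOX[1]*1000,BOX[2]]
w=snap('wrist'); P=cloud(w).reshape(-1,3);P=P[~np.isnan(P[:,0])];q=toloc(P,B);z=P[:,2]*1000
k=(z>104)&(z<111)&(q[:,0]>100)&(q[:,0]<150)&(abs(q[:,1]-30)<30); print('knob',k.sum(),cv2.minEnclosingCircle(q[k].astype(np.float32)) if k.any() else 0)
k=(z>76)&(z<82)&(q[:,0]>100)&(q[:,0]<150)&(q[:,1]>-30)&(q[:,1]<60); print('bar',k.sum(),cv2.minAreaRect(q[k].astype(np.float32)) if k.any() else 0)
go([*bx(130.3,33.8),.086],1.339); o=robot.get_obs();print(o['tool_pos'],o['ee_rot'],o['width']); save('w6.png',w['image'])
E
```

```text
knob 232 ((131.68821716308594, 35.910743713378906), 7.192214488983154)
bar 704 ((126.0721435546875, 19.71068572998047), (54.92623519897461, 17.487611770629883), 72.2437973022461)
shift [-0.0003 -0.0006  0.0973] roll10 -0.051
[0.59434041 0.28215365 0.18328666] [-3.13910560e+00  1.68803312e-03  1.33003299e+00] 0.04168160308005072
```

View pics/w6.png

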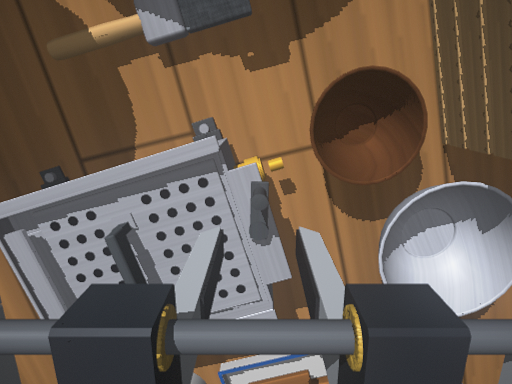

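The wrist view shows the latch bar in the open position with its knob at about (262,215), between the finger columns. The plate is seated in the box at the left. I'll lower over the knob and grip it.

>>> carry_out --steps '[[[0.001, 0, 0.05], 0, 0.1], [[0.001, 0, 0.08], 0, 0.1], [[0.001, 0, 0.096], 0, 0.1], [[0.001, 0, 0.096], 0, 0.1], [[0.001, 0, 0.096], 0, 1], [[0.001, 0, 0.096], 0, 1], [[0.001, 0, 0.096], 0, 1], [[0.001, 0, 0.096], 0, 1], [[0.001, 0, 0.096], 0, 1]]'

```text
time: 26.1
tool_pos: [0.5954, 0.2838, 0.0904]
ee_rot: [3.141, -0.001, 1.34]
wrist_force: [-1.3, 0.6, 4.2]
width: 0.0116
finger_force: 30.0
```

```bash
cat > arc.py <<'E'
from h import *
o=robot.get_obs(); B=[BOX[0]*1000,BOX[1]*1000+.8,BOX[2]]; t=toloc(o['tool_pos'][None],B)[0]
q0=np.arctan2(t[1],120-t[0]); print('tool in box',t.round(1),'r',np.hypot(t[1],120-t[0]).round(1),'q',q0.round(3),o['width'],o['wrist_force'].round(1),o['ee_rot'].round(3))
R=Rn.from_euler('xyz',o['ee_rot']).as_matrix()
for q in np.linspace(q0,0,17)[1:]:
    w=np.r_[bx(120-36*np.cos(q),36*np.sin(q)+.8),o['tool_pos'][2]]; s=R.T@(w-o['tool_pos']); print(round(q,3),s.round(4)[:2],'roll',-np.degrees(q0-q).round(1)/10)
E
python3 arc.py
```

```text
tool in box [132.4  34.8] r 36.9 q 1.912 0.0116483996255336 [-1.3  0.6  4.2] [ 3.141e+00 -1.000e-03  1.340e+00]
1.792 [-0.001  -0.0044] roll -0.6799999999999999
1.673 [-0.0015 -0.0087] roll -1.3699999999999999
1.553 [-0.0026 -0.0128] roll -2.05
1.434 [-0.0041 -0.0168] roll -2.7399999999999998
1.314 [-0.0061 -0.0206] roll -3.4200000000000004
1.195 [-0.0085 -0.0242] roll -4.11
1.075 [-0.0114 -0.0274] roll -4.79
0.956 [-0.0146 -0.0303] roll -5.4799999999999995
0.836 [-0.0181 -0.0327] roll -6.16
0.717 [-0.0219 -0.0347] roll -6.85
0.597 [-0.0259 -0.0363] roll -7.529999999999999
0.478 [-0.0301 -0.0374] roll -8.209999999999999
0.358 [-0.0344 -0.0379] roll -8.9
0.239 [-0.0387 -0.038 ] roll -9.58
0.119 [-0.0429 -0.0375] roll -10.27
0.0 [-0.0471 -0.0365] roll -10.95
```

>>> carry_out --steps '[[[-0.001, -0.0044, -0.002], -0.7, 1], [[-0.0015, -0.0087, -0.002], -1.4, 1], [[-0.0026, -0.0128, -0.002], -2.05, 1], [[-0.0041, -0.0168, -0.002], -2.75, 1], [[-0.0061, -0.0206, -0.002], -3.4, 1], [[-0.0085, -0.0242, -0.002], -4.1, 1], [[-0.0114, -0.0274, -0.002], -4.8, 1], [[-0.0146, -0.0303, -0.002], -5.5, 1], [[-0.0146, -0.0303, -0.002], -5.5, 1]]'

```text
time: 27.22
tool_pos: [0.5614, 0.2768, 0.0905]
ee_rot: [-3.141, -0.002, 2.299]
wrist_force: [-2.2, 2.8, -1.0]
width: 0.0115
finger_force: 30.0
```

```bash
python3 arc.py
```

```text
tool in box [98.1 29.7] r 36.9 q 0.935 0.011531191544570399 [-2.2  2.8 -1. ] [-3.141e+00 -2.000e-03  2.299e+00]
0.877 [-0.0009 -0.0022] roll -0.32999999999999996
0.819 [-0.001  -0.0043] roll -0.67
0.76 [-0.0012 -0.0064] roll -1.0
0.702 [-0.0016 -0.0084] roll -1.34
0.643 [-0.002  -0.0105] roll -1.67
0.585 [-0.0026 -0.0125] roll -2.0100000000000002
0.526 [-0.0033 -0.0145] roll -2.34
0.468 [-0.0042 -0.0164] roll -2.68
0.409 [-0.0051 -0.0183] roll -3.0100000000000002
0.351 [-0.0061 -0.0201] roll -3.35
0.292 [-0.0073 -0.0219] roll -3.6799999999999997
0.234 [-0.0085 -0.0236] roll -4.0200000000000005
0.175 [-0.0099 -0.0252] roll -4.35
0.117 [-0.0113 -0.0267] roll -4.6899999999999995
0.058 [-0.0129 -0.0282] roll -5.0200000000000005
0.0 [-0.0145 -0.0296] roll -5.36
```

>>> carry_out --steps '[[[-0.0005, -0.004, 0], -0.67, 1], [[-0.001, -0.008, 0], -1.34, 1], [[-0.002, -0.012, 0], -2.0, 1], [[-0.0035, -0.016, 0], -2.7, 1], [[-0.0055, -0.0197, 0], -3.35, 1], [[-0.008, -0.023, 0], -4.0, 1], [[-0.0107, -0.0262, 0], -4.7, 1], [[-0.0137, -0.029, 0], -5.36, 1], [[-0.0137, -0.029, 0], -5.36, 1]]'

```text
time: 28.35
tool_pos: [0.5481, 0.2462, 0.0905]
ee_rot: [-3.141, -0.004, -3.051]
wrist_force: [-5.2, 0.1, 0.9]
width: 0.0117
finger_force: 30.0
```

```bash
sed -i 's/\.8/1.8/g' arc.py; python3 arc.py | head -1; python3 - <<'E'
from h import *
B=[BOX[0]*1000,BOX[1]*1000,BOX[2]]
w=snap('wrist'); P=cloud(w).reshape(-1,3);P=P[~np.isnan(P[:,0])];q=toloc(P,B);z=P[:,2]*1000
k=(z>76.5)&(z<81)&(q[:,0]>60)&(q[:,0]<140)&(abs(q[:,1])<40); print('bar',k.sum(),cv2.minAreaRect(q[k].astype(np.float32)) if k.any() else 0)
E
```

```text
tool in box [83.  -1.1] r 37.0 q -0.029 0.011665435300986276 [-5.2  0.1  0.9] [-3.141 -0.004 -3.051]
bar 775 ((101.43302154541016, 2.1700081825256348), (55.904380798339844, 15.579601287841797), 1.4505525827407837)
```

>>> carry_out --steps '[[[0, 0, 0], 0, 0.1], [[0, 0, 0], 0, 0.1], [[0, 0, 0], 0, 0.1], [[0, 0, -0.04], 0, 0.1], [[0, 0, -0.09], 0, 0.1], [[0, 0, -0.11], 0, 0.1], [[0.04, 0, -0.11], 0, 0.1], [[0.04, 0, -0.11], 0, 0.1]]'

```text
time: 29.4
tool_pos: [0.5087, 0.2427, 0.2018]
ee_rot: [3.141, 0.001, -3.047]
wrist_force: [-0.6, 0.2, 0.5]
width: 0.042
finger_force: 0.0
```

```bash
cat > lat.py <<'E'
from h import *
B=[BOX[0]*1000,BOX[1]*1000,BOX[2]]
w=snap('wrist'); P=cloud(w).reshape(-1,3);P=P[~np.isnan(P[:,0])];q=toloc(P,B);z=P[:,2]*1000
k=(z>76.5)&(z<81.5)&(q[:,0]>60)&(q[:,0]<140)&(abs(q[:,1])<40); b=q[k]; print('bar',k.sum(),cv2.minAreaRect(b.astype(np.float32)))
xs=np.arange(b[:,0].min()+9,112,2); e=np.array([[x,*np.percentile(b[abs(b[:,0]-x)<1.5,1],[1,99])] for x in xs if (abs(b[:,0]-x)<1.5).sum()>8]); print(e.round(1).tolist())
print('edge slopes deg',np.degrees(np.polyfit(e[:,0],e[:,1],1)[0]),np.degrees(np.polyfit(e[:,0],e[:,2],1)[0]))
k=(z>106)&(z<111)&(q[:,0]>60)&(q[:,0]<110)&(abs(q[:,1])<30); print('knob',k.sum(),cv2.minEnclosingCircle(q[k].astype(np.float32)) if k.any() else 0)
k=(z>101)&(z<107)&(abs(q[:,0])<15)&(abs(q[:,1])<50); print('handle',cv2.minAreaRect(q[k].astype(np.float32)) if k.any() else 0)
for sg in(-1,1):
    k=(z>81)&(z<87)&(abs(q[:,1]-sg*85)<12)&(abs(q[:,0])<100); print(sg,k.sum(),np.polyfit(q[k,0],q[k,1],1).round(4),np.percentile(q[k,1],[1,50,99]).round(1))
k=(abs(z-70)<3)&(abs(q[:,1])<74)&(abs(q[:,0])<60)&(abs(q[:,0])>12); print('plane',k.sum(),np.linalg.lstsq(np.c_[q[k],np.ones(k.sum())],z[k],rcond=None)[0].round(4))
print(robot.get_obs()['tool_pos'],w['image'].mean()); save('w7.png',w['image'])
E
python3 lat.py
```

```text
bar 498 ((101.38739013671875, 1.2108254432678223), (55.76418685913086, 17.194433212280273), 0.4705464541912079)
[[82.5, -5.4, 9.3], [84.5, -6.2, 9.4], [86.5, -6.3, 9.6], [88.5, -6.2, 9.6], [90.5, -6.1, 9.7], [100.5, -5.9, 9.1], [102.5, -5.7, 9.2], [104.5, -5.7, 9.3], [106.5, -5.6, 9.4], [108.5, -5.6, 9.5], [110.5, -5.5, 9.6]]
edge slopes deg 0.9590547797346344 -0.27929369567611234
knob 181 ((83.68094635009766, 1.92595374584198), 7.113656044006348)
handle ((-0.31583642959594727, 1.4826011657714844), (83.46427154541016, 10.217570304870605), 89.91500854492188)
-1 3750 [ 3.80000e-03 -8.51322e+01] [-92.4 -85.2 -78.4]
1 3701 [3.40000e-03 8.76881e+01] [81.  87.6 95. ]
plane 16373 [ 4.00000e-04 -1.30000e-03  7.05141e+01]
[0.50977076 0.24279305 0.20164098] 98.3403557671441
```

View pics/w7.png

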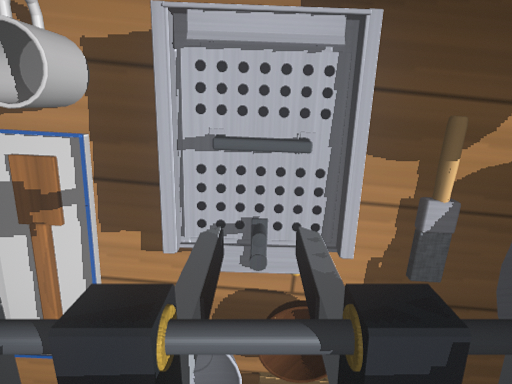

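The wrist view shows the plate flat in the box under the lip. The latch bar points straight along the box at (257,240), within about 0.01 rad. The paddle lies in the tray at (45,240), the mug and brush are where they were, and the gripper is clear. Handing in.

```bash
python3 - <<'E'
from bench import robot
print(robot.close_job())
E
```

```text
the job is handed in; nothing more can be done
None
```

The job is done and handed in at about 30 s: paddle flat in the tray, strainer plate hooked under the lip and lying flat on the ledges, latch turned in straight (within about 0.01 rad); the judge's result was not shown.

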